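Clamp a weight with a reversible ratchet clamp

TASK

The small lever on the ratchet clamp is thrown to 'open': flip it over to 'tighten', then swing the long handle back and forth so that the jaw closes on the steel weight standing on the clamp and grips it firmly upright in the vee of the anvil. Move the jaw and the weight only by the handle, stop when the handle goes stiff instead of overtightening it, let go, and leave the other things where they stand.

Things in the scene. Friction and masses are not known exactly. Their poses are not given: they have to be found in the camera images.
- clamp: grey bench clamp, fixed on the worktop: bed plate 270 x 110 x 12 mm, pinion housing 86 x 100 mm, 72 mm high, at one end. Origin: on the worktop, on the vertical spindle axis, mid housing. The jaw closes along -x of this frame, the plate runs from x = +55 to -215 mm; with joint ratchet_handle at 0 the handle points along -y of this frame
- spindle_axis (a point): point on the vertical spindle axis (the axis of the ratchet wheel and of the handle), 102 mm above the worktop, at the height of the handle bar
- handle_knob (a point): upright round aluminium knob at the end of the steel handle bar: 26 mm in diameter, 114 to 185 mm above the worktop, 155 mm from the spindle axis, fixed to the bar, free all round; this point: on its axis, 154 mm above the worktop. Force at the knob: 1 N swings it idle, about 5 N drives the free jaw, 10 to 15 N is a firm grip (steep rise within 5 mm of knob travel), 25 N is overtightened
- ratchet_handle (a joint): swing of the handle (rad), + clockwise from above, stops at -0.7 and +0.7. With the lever on 'tighten', + swings turn the toothed wheel and close the jaw (15 mm per rad), - swings click back freely; on 'open' it is the other way round. Up to 0.4 rad of a swing is idle before the pawl catches, so swing far. Above about 1 rad/s the pawl may jump teeth. Friction keeps the grip when let go
- selector_post (a point): upright round dark steel post at the end of the direction lever, on top of the handle: 16 mm in diameter, 114 to 152 mm above the worktop, on a flat lever (top at 121 mm); this point: on its axis, 139 mm up. The lever's vertical pivot is on the handle bar, 52 mm from the spindle axis towards the knob; post to pivot 60 mm, so the post swings over the spindle. Nothing stands beside it
- selector (a joint): angle of the direction lever relative to the handle (rad), + anticlockwise from above, 0 when it points from its pivot straight at the spindle. Stops at -0.45 ('open', as it starts) and +0.45 ('tighten': seen from the knob towards the spindle, the post then lies to the left). Sprung over centre: it needs about 4 N at the post, snaps past 0 to the far stop and stays there
- jaw: sliding steel jaw, 14 x 64 x 36 mm, on a toothed rack bar that comes out of the housing; do not push it by hand
- jaw_face (a point): middle of the jaw's flat face, 33 mm above the worktop; starts 55 mm from the spindle axis and can travel up to 60 mm
- ratchet_wheel: toothed steel wheel under the handle's head, 72 mm in diameter, 20 teeth (0.31 rad apart), geared to the jaw; not to be turned by hand
- anvil: fixed vee anvil, 84 mm wide and 44 mm high, pinned to the clamp's bed at a different distance each time. Origin: on the bed (12 mm above the worktop) under the bottom of the vee, which opens by 120 degrees towards the jaw (+x). The weight, when gripped, stands with its axis 19 mm in front of this point
- weight: plain steel cylindrical weight with a necked head, 33 mm in diameter, 98 mm tall, about 0.5 kg, standing loose on the clamp's bed between jaw and anvil. Origin: middle of its underside; z up along it
- oil_bottle: bystander: small white dropper bottle with a red nozzle, 46 mm in diameter, 119 mm tall, origin under its middle
- ring_gauge: bystander: steel ring 54 mm in diameter, 18 mm high, origin under its middle
- dish: bystander: round white dish 103 mm in diameter, 25 mm high, origin under its middle
There are look-alikes about, which are no part of the job. What is shaped like the weight but blue, brown or pink is not meant.

How it is judged:
On the way, in this order (a step that is already met when the one before it is completed fails the run):
1. the direction lever is flipped over to 'tighten' (joint beyond +0.3 rad) (value of joint selector above 0.3 rad), for 0.2 s.
2. the ratchet has closed the jaw by more than 10 mm (distance of jaw_face from where it was at the start of the episode above 0.01 m), for 0.1 s.
3. the jaw presses the weight into the vee with more than 20 N (contact force between jaw and weight above 20 N and contact force between anvil and weight above 15 N), for 0.1 s.
At the end, for the whole second after the job is handed in: The weight stands upright (within 0.06 rad) and still in the anvil's vee (axis within 25 mm of the vee's bottom line), still gripped: jaw on weight above 10 N, weight on anvil above 8 N; the direction lever stays on 'tighten' (beyond +0.3 rad) (contact force between jaw and weight above 10 N and contact force between anvil and weight above 8 N and angle between weight's own z axis and vertical below 0.06 rad and linear speed of weight below 0.01 m/s and value of joint selector above 0.3 rad and horizontal distance between weight and anvil below 0.025 m); the robot touches nothing.
It fails at once if the clamp is overtightened: more than 200 N between jaw and weight (contact force between jaw and weight above 200 N).
It fails at once if the jaw or the ratchet wheel is pushed directly by the robot (more than 5 N) (contact force between any of the fingers, the arm and jaw above 5 N or contact force between any of the fingers, the arm and ratchet_wheel above 5 N).
It fails at once if the robot handles the weight itself (more than 5 N) (contact force between any of the fingers, the arm and weight above 5 N).
It fails at once if a bystander is moved by more than 30 mm (distance of any of oil_bottle, ring_gauge, dish from where it was at the start of the episode above 0.03 m).
It also fails if it takes over 69 s, if anything falls off the work surface, if the arm or the gripper's body presses on something with over 40 N, if the wrist force passes 120 N, or if a joint passes its speed limit or range.

ROBOT

A 6-joint arm with a two-finger parallel gripper is mounted at the origin on the work surface; the furniture and walls round the work are solid. World frame = base frame: x ahead of the robot, y to its left, z up, the work surface at z = 0. Lengths are in m, angles in rad, forces in N, time in s.
With the tool pointing down it reaches from about 0.3 to 0.775 m from the base axis. Payload 14.6 kg.
Tool frame: the origin (TCP) lies midway between the tips of the shut fingers; the grasp point (between the pads) lies 19 mm behind it (ctrl.grip_depth is the distance from the TCP to the grasp point, in m); z points along the fingers, x is the direction in which the jaws open and shut, and the axes are right-handed (so a half turn about z gives the same grasp; the last joint's range is limited). The gripper opens to 94 mm and grips with 3 to 60 N. Pads are 16 mm wide; open, the fingers measure 119 mm over their backs; the gripper's body (75 mm by 177 mm) begins 78 mm behind the grasp point.
Start: joints at [-1.297, 0.3, 1.521, -0, 1.321, -0.067], TCP at [0.184, -0.518, 0.178] pointing down, gripper open.
Joint ranges: [-3.03, 3.03], [-0.79, 2.21], [0.23, 2.52], [-1.04, 4.18], [0, 3.07], [-2.55, 2.55]. Speed limits (rad/s): [2.22, 2.22, 2.57, 3.14, 3.14, 3.14].

INTERFACE

Orientations are given as [roll, pitch, yaw] about the fixed x, y, z axes, in that order (R = Rz(yaw) Ry(pitch) Rx(roll)).
In Python, from station import ctrl gives the robot as it stands.
- The arm moves only by the tool play_rows, never from a script. Its argument "steps" is a list that holds one entry, the list of rows, each a list of 7 numbers: the shift along the tool's x, y, z in cm, then the turn, a rotation vector about the tool's x, y, z in rad, then the opening, from 0 (shut) to 1 (fully open). In form: [[[x, y, z, ax, ay, az, hand], ...]]. A call has 1 to 20 rows; each row is the pose to reach, as a shift and turn from the pose measured when the call began, along the tool's axes at that moment; what a row does not reach only later rows make up. A row lasts 1/12 s, in which the tool goes at most 41.7 mm and 7.16 degrees, less where a joint would pass 70% of its speed; a pose out of reach is approached as far as the arm can. A call with a gripper value outside its range is refused whole. The fingers move at their own pace and stop on an object; "force" is the grip in N (left out, the last holds). Time passes only in rows, so rows that repeat a pose let the fingers close. It gives the time, the measured TCP pose, the force and the opening at its end, in the units of the state.
- ctrl.get_obs(): the state, without advancing time (a new reading comes with each control period).
- ctrl.camera(name): name is "scene" or "top" or "wrist"; returns a dict with "frame" (420x560x3 uint8, blue, green, red), "fovy" (degrees; the focal length in pixels is half the picture's height over the tangent of half this angle, whatever the lens; pixels are square), "cx", "cy" (the principal point, pixels), "world_to_cam" (4x4, takes a point from world to camera coordinates). Camera axes: x right, y up, looking along -z (the intrinsics and any distortion apply to the point x, -y, -z); pixel columns grow to the right and rows downward; lengths in m; the calibration is good to about 2 mm. The wrist camera is an equidistant fisheye: a pixel r from the principal point sees the ray r / f radians off the axis. A picture is of the moment at which its call begins. There is no depth.
- ctrl.hand_in(): hands the job in, once; it reports no verdict.
The state is a dict: "time_s": time; "qpos": joint angles; "joint_vel": joint speeds; "tau": joint torques, N m; "ee_pos": TCP position; "eef_rot": TCP orientation; "force": force on the tool from outside, world axes, zero at the start; "moment": the same for the moment, N m; "grip_width": finger opening in m.
Only numpy, scipy, OpenCV 4.12 (cv2) and the standard library are available. Lean on these libraries where they do the work, as an engineer would, in place of code of your own. Each camera call takes 0.05 s, during which the arm holds its last target. There are 200 camera calls.

## Working session

There is one attempt and no reset: what is moved stays moved. The work goes in short steps, Python scripts to look and compute and a tool call to move; the robot and the scene stay as the last step left them, time stands still between calls to the robot, and variables do not carry over. Pictures are saved under pics/ and viewed, about 8 in all and at most 12, crops included, and the job is handed in when it is done.

Besides the shell and the picture viewer there is one more tool, called after "Call:" as name([rows], argument=value, ...), one row to a line, values as JSON. play_rows: Moves the arm, as the interface text tells. Its arguments: {"type":"object","properties":{"steps":{"type":"array"},"force":{"type":"number"}},"required":["steps"]}

```bash
mkdir -p pics; cat > h.py <<'E'
import numpy as np,cv2
from station import ctrl
def ray(c,u,v,fish=False):
    f=210/np.tan(np.radians(c["fovy"])/2); x,y=(u-c["cx"]),(v-c["cy"])
    if fish:
        r=np.hypot(x,y)+1e-9;t=r/f;d=np.array([x/r*np.sin(t),-y/r*np.sin(t),-np.cos(t)])
    else: d=np.array([x/f,-y/f,-1.])
    T=np.array(c["world_to_cam"]);R=T[:3,:3]
    return -R.T@T[:3,3],R.T@d
def onz(c,u,v,z,fish=False):
    o,d=ray(c,u,v,fish);return o+d*(z-o[2])/d[2]
def proj(c,p):
    f=210/np.tan(np.radians(c["fovy"])/2);T=np.array(c["world_to_cam"]);q=T[:3,:3]@np.array(p)+T[:3,3]
    return c["cx"]+f*q[0]/-q[2],c["cy"]-f*q[1]/-q[2]
E
python3 - <<'E'
from h import *
import pickle
C={n:ctrl.camera(n) for n in("scene","top")}
pickle.dump(C,open("c0.pkl","wb"))
for n,c in C.items():
    cv2.imwrite(f"pics/{n}0.png",cv2.resize(c["frame"],(800,600),interpolation=cv2.INTER_CUBIC)); print(n,c["fovy"],c["cx"],c["cy"],ray(c,c["cx"],c["cy"]))
print(ctrl.get_obs())
E
```

```text
scene 52.337133348439394 282.1321205146188 206.7257788941603 (array([0.02422603, 0.56094964, 0.69650658]), array([ 0.4018868 , -0.69767596, -0.59307273]))
top 43.33735255193185 281.74727490355957 213.82358723400833 (array([ 0.29738011, -0.1151455 ,  1.47135705]), array([ 0.09177529, -0.0248554 , -0.99546949]))
{'time_s': 0.1, 'qpos': array([-1.29657680e+00,  3.00406980e-01,  1.52153065e+00,  1.63997545e-06,
        1.32069875e+00, -6.65881248e-02]), 'joint_vel': array([ 0.00010972, -0.00023782, -0.00296777,  0.00199104,  0.00129312,
       -0.00124642]), 'tau': array([ 3.00133841e-03, -5.32642865e+01, -3.53282046e+01,  7.09149381e-02,
        2.35203240e-02, -5.43443230e-05]), 'ee_pos': array([ 0.1837674 , -0.51810569,  0.17744285]), 'eef_rot': array([-3.14152162e+00,  1.04130622e-03, -1.22998905e+00]), 'force': array([-0.32204692,  0.58225772, -0.47862392]), 'moment': array([-0.058928  ,  0.00404947,  0.02482236]), 'grip_width': 0.09392653575144846}
```

View pics/top0.png

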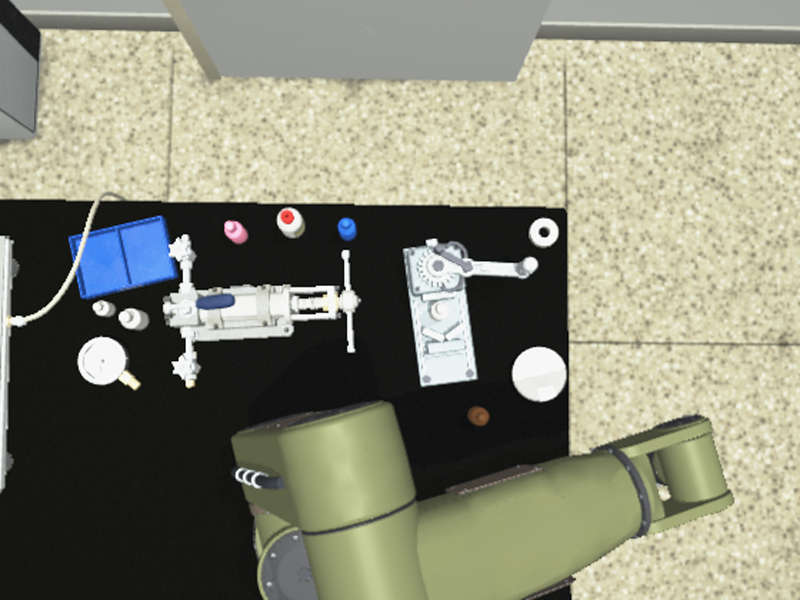

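View pics/scene0.png

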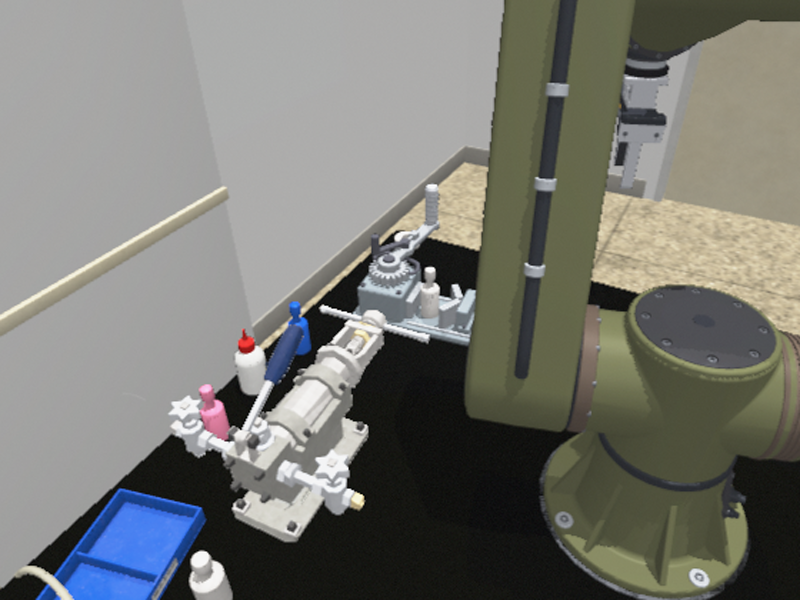

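Top view (800 px scale): the clamp is at about (440,310), its spindle at (438,267), knob at (530,265), post at about (440,243) or (465,265), weight at (440,310) and dish at (538,373). The grey weight standing on the bed fits the description. The blue (347,228), brown (478,415) and pink (235,232) ones are decoys. I'll confirm in an enlarged crop.

```bash
python3 - <<'E'
from h import *
import pickle
c=pickle.load(open("c0.pkl","rb"))["top"]
x0,y0,s=272,155,6
cr=cv2.resize(c["frame"][y0:y0+100,x0:x0+130],None,fx=s,fy=s,interpolation=cv2.INTER_CUBIC)
for u in range(280,402,20): cv2.line(cr,((u-x0)*s,0),((u-x0)*s,8),(0,0,255),1);cv2.putText(cr,str(u),((u-x0)*s,20),0,.4,(0,0,255))
for v in range(160,255,20): cv2.line(cr,(0,(v-y0)*s),(8,(v-y0)*s),(0,0,255),1);cv2.putText(cr,str(v),(10,(v-y0)*s),0,.4,(0,0,255))
cv2.imwrite("pics/crop0.png",cr)
for n,u,v,z in [("far-left",404,248,.012),("br",478,378,.012),("bl",422,385,.012),("knobtop",530,265,.185),("spindle",438,267,.102),("weight",440,310,.11),("dish",538,373,.025),("ring",543,232,.018)]:
    print(n,onz(c,u*.7,v*.7,z).round(4))
E
```

```text
far-left [ 0.5448 -0.1535  0.012 ]
br [ 0.293  -0.2985  0.012 ]
bl [ 0.2787 -0.1905  0.012 ]
knobtop [ 0.4886 -0.367   0.185 ]
spindle [ 0.4951 -0.2138  0.102 ]
weight [ 0.4154 -0.2172  0.11  ]
dish [ 0.3036 -0.4123  0.025 ]
ring [ 0.579  -0.4257  0.018 ]
```

View pics/crop0.png

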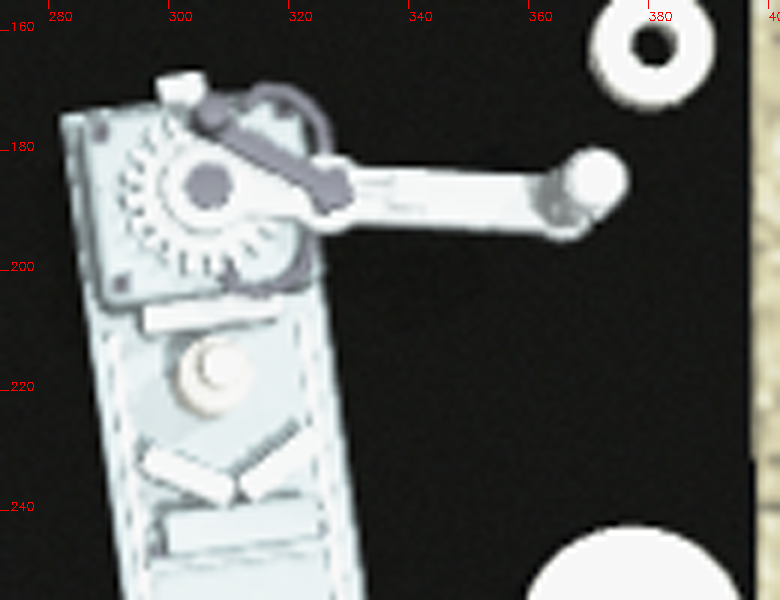

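Confirmed: the grey weight is on the bed at crop (212,372), between the jaw (215,318) and the vee (235,490). The post is at crop (210,112), on the 'open' side, with the lever pivot at (333,190) and the knob top at (597,178). Next I'll compute positions and cross-check them with the scene view.

```bash
python3 - <<'E'
from h import *
import pickle
C=pickle.load(open("c0.pkl","rb"));c=C["top"];s=C["scene"]
g=lambda x,y,z:onz(c,272+x/6,155+y/6,z)
post=g(210,112,.152);piv=g(333,190,.121);sp=g(209,187,.118);kn=g(597,178,.185);vee=g(235,492,.056);w=g(218,366,.11);wb=g(212,380,.06)
for n,p in dict(post=post,piv=piv,sp=sp,kn=kn,vee=vee,w=w,wb=wb).items(): print(n,p.round(4))
for a,b,n in((sp,kn,"sp-kn"),(sp,piv,"sp-piv"),(piv,post,"piv-post")):
    d=(b-a)[:2];print(n,np.hypot(*d).round(4),np.degrees(np.arctan2(d[1],d[0])).round(1))
print("scene proj post,knob x800:",np.array(proj(s,post))/.7,np.array(proj(s,kn))/.7)
ja=np.array([g(145,322,.051),g(275,310,.051)]);print("jaw",ja.round(4))
yaw=.135;ex=np.array([np.cos(yaw),np.sin(yaw)])
for n,p in(("w",w),("vee",vee),("jaw",ja.mean(0))): print(n,((p-sp)[:2]@ex).round(4),((p-sp)[:2]@[-ex[1],ex[0]]).round(4))
E
```

```text
post [ 0.5217 -0.2111  0.152 ]
piv [ 0.4937 -0.2665  0.121 ]
sp [ 0.4947 -0.2133  0.118 ]
kn [ 0.4907 -0.3682  0.185 ]
vee [ 0.3663 -0.23    0.056 ]
w [ 0.418  -0.2181  0.11  ]
wb [ 0.4161 -0.2192  0.06  ]
sp-kn 0.155 -91.5
sp-piv 0.0533 -91.2
piv-post 0.0621 63.2
scene proj post,knob x800: [375.31626765 235.23202458] [432.36883566 185.37998944]
jaw [[ 0.4428 -0.1895  0.051 ]
 [ 0.4489 -0.2482  0.051 ]]
w -0.0767 0.0056
vee -0.1295 0.0007
jaw -0.0492 0.0011
```

The positions are consistent: spindle–knob comes out at 155 mm, the pivot at 53 mm, and the scene reprojection agrees within about 2 px. The handle is at about +0.16 rad and the jaw needs about 39 mm of travel. First move: hands shut, up and over to the +x side of the post.

Call:
play_rows([
  [[0,0,-4,0,0,0,0],[0,0,-8,0,0,0,0],[-4,-11,-8,0,0,-0.3,0],[-16.5,-45.7,-8,0,0,-1.2,0],[-16.5,-45.7,-8,0,0,-1.2,0],[-16.5,-45.7,-8,0,0,-1.2,0],[-16.5,-45.7,-8,0,0,-1.2,0],[-16.5,-45.7,-8,0,0,-1.2,0],[-16.5,-45.7,-8,0,0,-1.2,0],[-16.5,-45.7,-8,0,0,-1.2,0],[-16.5,-45.7,-8,0,0,-1.2,0],[-16.5,-45.7,-8,0,0,-1.2,0],[-16.5,-45.7,-8,0,0,-1.2,0],[-16.5,-45.7,-8,0,0,-1.2,0],[-16.5,-45.7,-8,0,0,-1.2,0],[-16.5,-45.7,-8,0,0,-1.2,0],[-16.5,-45.7,-8,0,0,-1.2,0]],
], force=15)

```text
time_s: 1.52
ee_pos: [0.5589, -0.2103, 0.2573]
eef_rot: [-3.141, 0.001, -0.03]
force: [0.6, 0.5, -0.3]
grip_width: 0.0005
```

Call:
play_rows([
  [[0,0,4,0,0,0,0],[0,0,8,0,0,0,0],[0,0,11,0,0,0,0],[0,0,12.9,0,0,0,0],[-1,0,12.9,0,0,0,0],[-2,0,12.9,0,0,0,0],[-2.6,0,12.9,0,0,0,0],[-3.2,0,12.9,0,0,0,0],[-3.8,0,12.9,0,0,0,0],[-4.4,0,12.9,0,0,0,0],[-5,0,12.9,0,0,0,0],[-5.6,0,12.9,0,0,0,0],[-6.1,0,12.9,0,0,0,0],[-6.4,0,12.9,0,0,0,0],[-6.4,0,12.9,0,0,0,0],[-5.4,0,12.9,0,0,0,0],[-5.4,0,12.9,0,0,0,0]],
])

```text
time_s: 2.93
ee_pos: [0.5057, -0.2085, 0.1284]
eef_rot: [-3.141, 0.0, -0.03]
force: [-0.6, 0.3, 0.3]
grip_width: 0.0006
```

```bash
python3 - <<'E'
from h import *
import pickle
c=ctrl.camera("scene");pickle.dump(c,open("c1.pkl","wb"))
cv2.imwrite("pics/scene1.png",cv2.resize(c["frame"][100:260,200:400],None,fx=4,fy=4,interpolation=cv2.INTER_CUBIC)[:600])
c=ctrl.camera("top");cv2.imwrite("pics/top1.png",cv2.resize(c["frame"][155:255,272:402],None,fx=6,fy=6,interpolation=cv2.INTER_CUBIC))
print(ctrl.get_obs()["force"])
E
```

```text
[-0.20814857  0.19959285  0.75732846]
```

View pics/scene1.png

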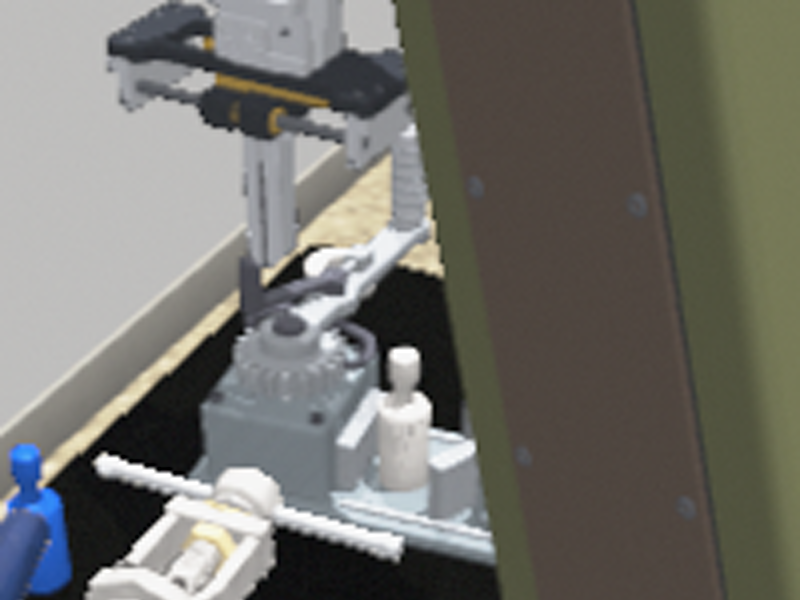

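```bash
python3 - <<'E'
from h import *
import pickle
c=pickle.load(open("c1.pkl","rb"))
for p in [(.5057,-.2085,.128),(.559,-.2103,.128),(.495,-.2085,.128),(.5217,-.2111,.152),(.467,-.2125,.152)]:
  u,v=proj(c,p);print(p,(u-200)*4,(v-100)*4)
E
```

```text
(0.5057, -0.2085, 0.128) 272.40214018132497 299.73851066009354
(0.559, -0.2103, 0.128) 201.94947243044066 277.8981205051509
(0.495, -0.2085, 0.128) 287.2004974473725 303.95894319017464
(0.5217, -0.2111, 0.152) 250.87506253954894 258.61815147413495
(0.467, -0.2125, 0.152) 328.9141902830131 278.7442631372285
```

View pics/top1.png

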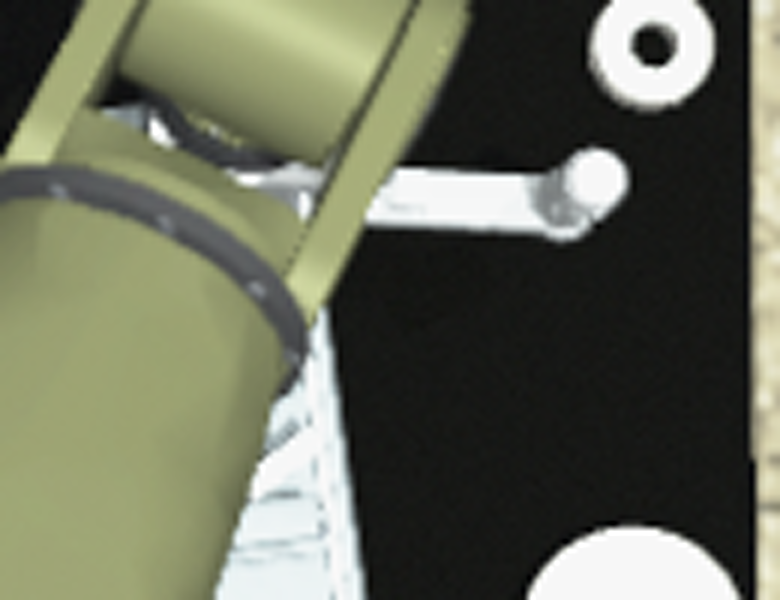

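The scene crop shows the post still at about (250,290), its starting place, and the fingertips ending at about (272,262). I expected them at (272,300), so this conflicts with the reported pose. I'll take a fresh scene and wrist view side by side.

```bash
python3 - <<'E'
from h import *
import pickle
c=ctrl.camera("scene");o=pickle.load(open("c1.pkl","rb"))
print("diff",np.abs(c["frame"].astype(int)-o["frame"]).max(), ctrl.get_obs()["ee_pos"],ctrl.get_obs()["time_s"])
w=ctrl.camera("wrist");pickle.dump(w,open("w1.pkl","wb"))
a=cv2.resize(c["frame"][130:210,230:310],(400,400),interpolation=cv2.INTER_CUBIC)
b=cv2.resize(w["frame"],(400,300));b=cv2.copyMakeBorder(b,0,100,0,0,0)
cv2.imwrite("pics/two.png",np.hstack([a,b])); print(w["fovy"],w["cx"],w["cy"],np.linalg.inv(w["world_to_cam"]).round(3))
E
```

```text
diff 120 [ 0.50467101 -0.20839224  0.12816886] 3.0833
65.70646984690485 280.62666372190944 211.3438178565722 [[ 1.     0.028  0.01   0.506]
 [-0.03   0.962  0.271 -0.128]
 [-0.003 -0.271  0.963  0.335]
 [ 0.     0.     0.     1.   ]]
```

View pics/two.png

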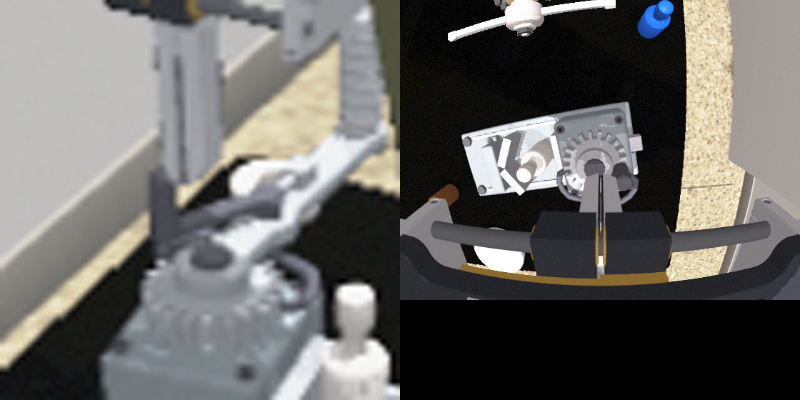

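```bash
python3 - <<'E'
from h import *
import pickle
w=pickle.load(open("w1.pkl","rb"));s=pickle.load(open("c1.pkl","rb"))
f=210/np.tan(np.radians(w["fovy"])/2);T=np.array(w["world_to_cam"])
def pw(p):
    q=T[:3,:3]@np.array(p)+T[:3,3];r=np.hypot(q[0],q[1]);t=np.arctan2(r,-q[2]);return (400+(w["cx"]+f*t*q[0]/r)/1.4,(w["cy"]-f*t*q[1]/r)/1.4)
for n,p in dict(tip=(.505,-.2085,.128),tip16=(.505,-.2085,.16),postT=(.5217,-.2111,.152),postB=(.5217,-.2111,.121),postend=(.467,-.2125,.152),sp=(.4947,-.2133,.118),weight=(.418,-.218,.11)).items():
    u,v=proj(s,p);print(n,"wrist",np.round(pw(p)),"scenecrop",round((u-230)*5),round((v-130)*5))
# triangulate tip: wrist (598,176) ; scene crop (185,185)
o1,d1=ray(w,(598-400)*1.4,176*1.4,True);o2,d2=ray(s,230+185/5,130+185/5)
t=np.linalg.lstsq(np.c_[d1,-d2],o2-o1,rcond=None)[0];print(o1+t[0]*d1,o2+t[1]*d2)
E
```

```text
tip wrist [602. 173.] scenecrop 192 225
tip16 wrist [603. 187.] scenecrop 189 170
postT wrist [622. 186.] scenecrop 164 173
postB wrist [619. 173.] scenecrop 166 226
postend wrist [559. 188.] scenecrop 261 198
sp wrist [592. 174.] scenecrop 215 242
weight wrist [522. 177.] scenecrop 355 290
[ 0.50139967 -0.19929833  0.15741714] [ 0.50182321 -0.1989153   0.15725253]
```

```bash
python3 - <<'E'
from h import *
import pickle
s=pickle.load(open("c0.pkl","rb"))["scene"]
for dx in(-.047,0,.047):
  p=np.array([.1838,-.5181,.1774])+dx*np.array([.334,-.942,0]);print(dx,np.array(proj(s,p))/.7)
c=ctrl.camera("scene");n=c["frame"]
print(ctrl.get_obs()["qpos"].round(4))
# vertical brightness profile down the fingers
print(s["frame"][120:142,436:446].mean(2).astype(int))
print(n[150:180,258:276].mean(2).astype(int))
E
```

```text
-0.047 [620.83219138 202.28383913]
0 [617.88457127 190.38259231]
0.047 [615.12566469 179.24329111]
[-4.5910e-01  3.3740e-01  1.5914e+00  6.0000e-04  1.2145e+00 -4.2930e-01]
[[120 152 149 149 148 149 150 149 152 161]
 [126 152 150 150 149 149 148 151 160 170]
 [132 150 148 150 150 149 150 141 143 170]
 [138 149 149 149 148 150 149 138 139 170]
 [143 148 149 148 150 149 148 160 177 178]
 [155 149 149 150 149 149 149 145 146 154]
 [151 149 149 150 150 150 154 152 125 129]
 [150 150 149 149 149 149 144 128 123 123]
 [150 149 150 150 149 149 139 120 122 122]
 [149 150 149 148 150 149 139 120 120 119]
 [137 139 139 140 143 145 137 119 119 118]
 [125 127 127 127 127 117 104 117 117 118]
 [116 115 115 116 116 113 109 116 115 116]
 [111 111 110 113 112 114 114 114 115 114]
 [110 110 111 111 111 111 112 112 113 113]
 [109 109 109 110 110 110 111 110 111 111]
 [158 147 128 123 109 108 109 109 110 110]
 [189 181 174 179 176 161 147 123 119 109]
 [203 196 192 197 198 184 175 173 172 163]
 [198 195 191 183 171 162 171 187 196 195]
 [184 185 189 184 171 164 172 182 188 187]
 [182 182 182 173 164 16
[... 1570 characters left out ...]
 22  27  52 105 134 126]
 [114  99  73  75  75  76  73  91  95  24  23  40  72 108 127 134 142 141]
 [128 130  73  74  73  74  73  63  46  63  78  85  91 101 119 138 132 115]
 [167 166  73  75  75  75  74  72  80  89  93  94  96  92  91  96  94  85]
 [183 163  65  74  74  76  74  73  85  94  92  88  81  78  77  71  55  65]
 [178 151  64  73  75  75  73  73  81  84  78  77  83  94  83  55  59 103]
 [183 156  59  74  75  75  73  72  73  81  93 115 137 135 126 125 131 176]
 [165  87  58  73  74  75  74  80  93  99 101 100 105 102 160 217 219 229]
 [ 85  24  37  60  77  78  86  92  82  89 103 109 111  96 121 160 194 237]
 [ 23  23  37  72  91  83  72  71  93 116 117  99  99  95  96 101 121 174]]
```

The fingertips in both cameras triangulate to z ≈ 0.155 while the reported TCP z is 0.128, and the initial picture shows the same offset. The real tips are therefore about 27 mm higher than reported and passed just over the post, which explains the zero force. I'll go back to the +x side, go 27 mm lower where nothing is underneath, and check before pushing.

Call:
play_rows([
  [[0,0,-3,0,0,0,0],[2,0,-3,0,0,0,0],[4,0,-3,0,0,0,0],[6,0,-3,0,0,0,0],[6,0,-1,0,0,0,0],[6,0,1,0,0,0,0],[6,0,2,0,0,0,0],[6,0,2.6,0,0,0,0],[6,0,2.6,0,0,0,0],[6,0,2.6,0,0,0,0]],
])

```text
time_s: 4.02
ee_pos: [0.5647, -0.2104, 0.103]
eef_rot: [-3.141, 0.001, -0.03]
force: [-0.2, -0.7, -0.7]
grip_width: 0.0007
```

```bash
python3 - <<'E'
from h import *
c=ctrl.camera("scene");n=c["frame"]
p=ctrl.get_obs()["ee_pos"];print(p,ctrl.get_obs()["force"],ctrl.grip_depth)
for z in(0,.027): print(z,(np.array(proj(c,p+[0,0,z]))-[220,120])*5)
w=ctrl.camera("wrist")
a=cv2.resize(n[120:220,220:320],(500,500),interpolation=cv2.INTER_CUBIC)
b=cv2.resize(w["frame"][160:420,200:360],(300,488),interpolation=cv2.INTER_CUBIC);b=cv2.copyMakeBorder(b,0,12,0,0,0)
cv2.imwrite("pics/two2.png",np.hstack([a,b]))
E
```

```text
[ 0.56489747 -0.21044267  0.10333342] [-0.31608095 -0.46196351  0.64476145] 0.0188
0 [145.99157881 285.28801123]
0.027 [142.556586   240.55510965]
```

View pics/two2.png

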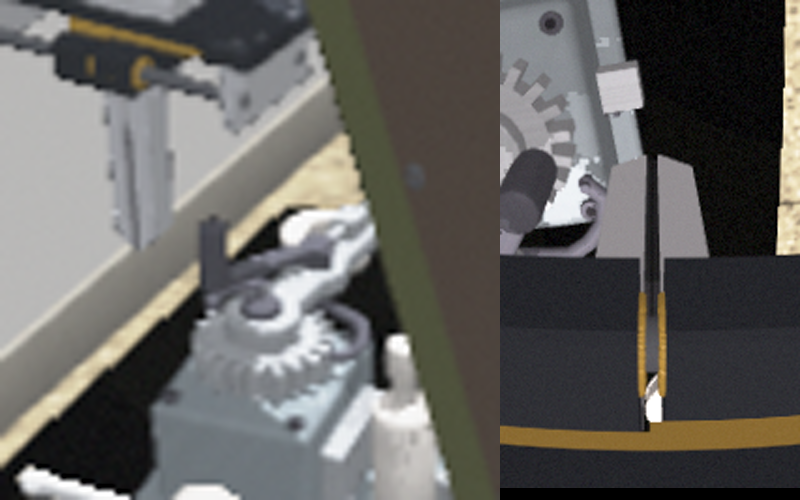

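The fingertip is at (138,245), matching the +27 mm prediction of (142,240), and sits at mid-post height beside the post at (208,260). Now push.

Call:
play_rows([
  [[-1.5,0,0,0,0,0,0],[-2.4,0,0,0,0,0,0],[-3,0,0,0,0,0,0],[-3.6,0,0,0,0,0,0],[-4.1,0,0,0,0,0,0],[-4.6,0,0,0,0,0,0],[-5.1,0,0,0,0,0,0],[-5.6,0,0,0,0,0,0],[-6.1,0,0,0,0,0,0],[-6.6,0,0,0,0,0,0],[-7,0,0,0,0,0,0],[-7,0,0,0,0,0,0]],
])

```text
time_s: 5.12
ee_pos: [0.4943, -0.2084, 0.1034]
eef_rot: [-3.141, -0.0, -0.03]
force: [1.0, 0.2, 0.2]
grip_width: 0.0004
```

```bash
python3 - <<'E'
from h import *
o=ctrl.get_obs();print(o["ee_pos"],o["force"])
c=ctrl.camera("scene");n=c["frame"]
w=ctrl.camera("wrist")
a=cv2.resize(n[120:220,220:320],(500,500),interpolation=cv2.INTER_CUBIC)
b=cv2.resize(w["frame"][160:420,200:360],(300,488),interpolation=cv2.INTER_CUBIC);b=cv2.copyMakeBorder(b,0,12,0,0,0)
cv2.imwrite("pics/two3.png",np.hstack([a,b]))
E
```

```text
[ 0.49432117 -0.20839772  0.10343802] [0.95632887 0.16386877 0.16735448]
```

View pics/two3.png

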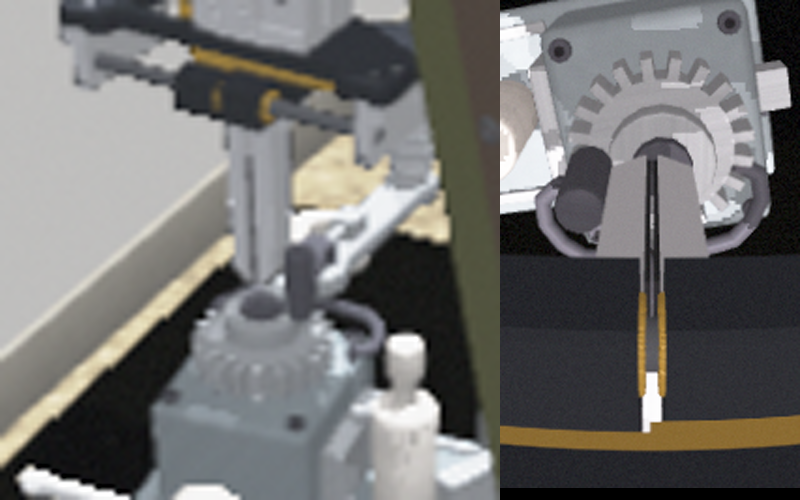

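The post has flipped to the far side: it is right of the spindle at (300,280) in the scene crop, and left at (585,190) in the wrist view. I'll back off and lift, then re-measure the knob in the top view numerically.

Call:
play_rows([
  [[0.8,0,0,0,0,0,0],[0.8,0,-4,0,0,0,0],[0.8,0,-8,0,0,0,0],[0.8,0,-12,0,0,0,0.5],[0.8,0,-12,0,0,0,0.5]],
])

```text
time_s: 5.63
ee_pos: [0.5056, -0.2097, 0.2314]
eef_rot: [3.137, -0.011, -0.03]
force: [-0.3, 0.2, 1.0]
grip_width: 0.0102
```

```bash
python3 - <<'E'
from h import *
import pickle
c=ctrl.camera("top");g=c["frame"].mean(2);o=pickle.load(open("c0.pkl","rb"))["top"]["frame"].mean(2)
a=o[176:196,360:382];b=g[176:196,360:382];print("absdiff",np.abs(a-b).mean(),np.abs(a-b).max())
r=cv2.matchTemplate(g[165:215,345:385].astype(np.float32),a[2:,5:20].astype(np.float32),cv2.TM_CCOEFF_NORMED)
print(r.max(),np.unravel_index(r.argmax(),r.shape),"orig",(13,20)); ob=ctrl.get_obs();print(ob["ee_pos"],ob["grip_width"],ob["time_s"])
E
```

```text
absdiff 1.4621212121212122 6.333333333333343
0.99986523 (np.int64(13), np.int64(20)) orig (13, 20)
[ 0.50482093 -0.20927175  0.2274587 ] 0.014366525883703834 5.6833
```

The knob hasn't moved, so the handle is at about +0.16 rad. Next I'll go over the knob, lower, and cage it loosely with the fingers.

Call:
play_rows([
  [[-0.5,4,0,0,0,0,0.55],[-0.9,8,0,0,0,0,0.55],[-0.9,12,0,0,0,0,0.55],[-0.9,16,0,0,0,0,0.55],[-0.9,16,0,0,0,0,0.55],[-0.9,16,0,0,0,0,0.55],[-0.9,16,4,0,0,0,0.55],[-0.9,16,7,0,0,0,0.55],[-0.9,16,10,0,0,0,0.55],[-0.9,16,12,0,0,0,0.55],[-0.9,16,12.9,0,0,0,0.55],[-0.9,16,12.9,0,0,0,0.3],[-0.9,16,12.9,0,0,0,0.3],[-0.9,16,12.9,0,0,0,0.3],[-0.9,16,12.9,0,0,0,0.3]],
], force=5)

```text
time_s: 6.93
ee_pos: [0.4925, -0.3695, 0.1004]
eef_rot: [3.138, -0.009, -0.03]
force: [0.4, 0.1, 0.2]
grip_width: 0.0297
```

```bash
python3 - <<'E'
from h import *
o=ctrl.get_obs();print(o["ee_pos"],o["force"],o["grip_width"])
c=ctrl.camera("top");n=c["frame"]
w=ctrl.camera("wrist")
a=cv2.resize(n[150:250,290:400],(440,400),interpolation=cv2.INTER_CUBIC)
b=cv2.resize(w["frame"][180:420,200:360],(267,400),interpolation=cv2.INTER_CUBIC)
cv2.imwrite("pics/two4.png",np.hstack([a,b]))
E
```

```text
[ 0.49254074 -0.36953062  0.10041685] [0.39025895 0.05755346 0.18195455] 0.029685968352927097
```

View pics/two4.png

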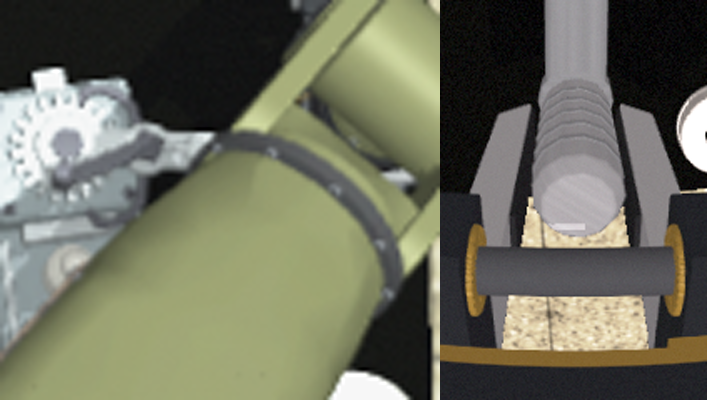

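The knob sits between the fingers (30 mm opening, 26 mm knob), and the lever shows 'tighten' in the top view. First the free '-' swing (anticlockwise) towards -0.68.

Call:
play_rows([
  [[0.6,0,0,0,0,-0.04,0.3],[1.9,-0.1,0,0,0,-0.12,0.3],[3.1,-0.3,0,0,0,-0.2,0.3],[4.3,-0.6,0,0,0,-0.28,0.3],[5.5,-1,0,0,0,-0.36,0.3],[6.6,-1.5,0,0,0,-0.44,0.3],[7.7,-2.1,0,0,0,-0.52,0.3],[8.8,-2.7,0,0,0,-0.6,0.3],[9.8,-3.5,0,0,0,-0.68,0.3],[10.8,-4.3,0,0,0,-0.76,0.3],[11.5,-5.1,0,0,0,-0.83,0.3],[11.5,-5.1,0,0,0,-0.83,0.3]],
])

```text
time_s: 8.03
ee_pos: [0.6099, -0.3207, 0.101]
eef_rot: [3.133, -0.003, 0.805]
force: [0.3, 0.8, 1.3]
grip_width: 0.0282
```

```bash
cat >> h.py <<'E'
SP=np.array([.4947,-.2133])
def st():
    o=ctrl.get_obs();p=o["ee_pos"];d=p[:2]-SP;a=np.arctan2(d[1],d[0]);t=np.array([d[1],-d[0]])/np.hypot(*d) # t: clockwise tangent
    print("t",round(o["time_s"],2),"R",np.hypot(*d).round(4),"handle",round(-1.436-a,3),"yaw-rad err",round(o["eef_rot"][2]-(a+np.pi/2),3),"z",p[2].round(4),"Ftan(cw +=tool pushed cw)",round(o["force"][:2]@t,2),"Frad",round(o["force"][:2]@d/np.hypot(*d),2),"Fz",round(o["force"][2],2),"w",round(o["grip_width"],4),"q",o["qpos"].round(2))
E
python3 -c "
from h import *;st()"
```

```text
t 8.03 R 0.1575 handle -0.685 yaw-rad err -0.015 z 0.101 Ftan(cw +=tool pushed cw) -0.82 Frad -0.3 Fz 1.33 w 0.0282 q [-0.54  0.67  1.16  0.    1.3  -1.34]
```

Call:
play_rows([
  [[-0.5,0,0,0,0,0.03,0.3],[-1.6,-0.1,0,0,0,0.1,0.3],[-2.7,-0.2,0,0,0,0.17,0.3],[-3.7,-0.45,0,0,0,0.24,0.3],[-4.8,-0.75,0,0,0,0.31,0.3],[-5.8,-1.1,0,0,0,0.38,0.3],[-6.85,-1.6,0,0,0,0.45,0.3],[-7.8,-2.1,0,0,0,0.52,0.3],[-8.8,-2.7,0,0,0,0.59,0.3],[-9.7,-3.3,0,0,0,0.66,0.3],[-10.5,-4,0,0,0,0.73,0.3],[-11.3,-4.8,0,0,0,0.8,0.3],[-12,-5.6,0,0,0,0.87,0.3],[-12.7,-6.5,0,0,0,0.94,0.3],[-13.3,-7.4,0,0,0,1.01,0.3],[-13.9,-8.3,0,0,0,1.08,0.3],[-14.4,-9.3,0,0,0,1.15,0.3],[-14.8,-10.3,0,0,0,1.22,0.3],[-15.1,-11.4,0,0,0,1.29,0.3],[-15.3,-12.1,0,0,0,1.34,0.3]],
])

```text
time_s: 9.7
ee_pos: [0.416, -0.3479, 0.1005]
eef_rot: [-3.141, -0.013, -0.544]
force: [5.8, -0.2, 0.5]
grip_width: 0.0283
```

```bash
python3 -c "
from h import *;st()"
```

```text
t 9.7 R 0.1559 handle 0.664 yaw-rad err -0.015 z 0.1005 Ftan(cw +=tool pushed cw) -5.09 Frad -2.69 Fz 0.49 w 0.0283 q [-0.77  0.35  1.64  0.    1.14 -0.22]
```

The swing drove the jaw, with about 5 N tangential as expected. Return swing next.

Call:
play_rows([
  [[0.6,0,0,0,0,-0.04,0.3],[1.9,-0.1,0,0,0,-0.12,0.3],[3.1,-0.3,0,0,0,-0.2,0.3],[4.3,-0.6,0,0,0,-0.28,0.3],[5.5,-1,0,0,0,-0.36,0.3],[6.65,-1.5,0,0,0,-0.44,0.3],[7.75,-2.05,0,0,0,-0.52,0.3],[8.8,-2.7,0,0,0,-0.6,0.3],[9.8,-3.5,0,0,0,-0.68,0.3],[10.75,-4.3,0,0,0,-0.76,0.3],[11.6,-5.2,0,0,0,-0.84,0.3],[12.4,-6.15,0,0,0,-0.92,0.3],[13.1,-7.15,0,0,0,-1,0.3],[13.75,-8.25,0,0,0,-1.08,0.3],[14.3,-9.4,0,0,0,-1.16,0.3],[14.75,-10.55,0,0,0,-1.24,0.3],[15.1,-11.75,0,0,0,-1.32,0.3],[15.2,-12.1,0,0,0,-1.34,0.3],[15.2,-12.1,0,0,0,-1.34,0.3]],
])

```text
time_s: 11.28
ee_pos: [0.6086, -0.3231, 0.1026]
eef_rot: [3.129, -0.004, 0.793]
force: [0.2, -0.6, -0.4]
grip_width: 0.0283
```

```bash
python3 - <<'E'
from h import *
st()
c=ctrl.camera("top");s=ctrl.camera("scene")
a=cv2.resize(c["frame"][155:255,272:372],(400,400),interpolation=cv2.INTER_CUBIC)
b=cv2.resize(s["frame"][150:250,240:340],(400,400),interpolation=cv2.INTER_CUBIC)
cv2.imwrite("pics/two5.png",np.hstack([a,b]))
E
```

```text
t 11.28 R 0.1582 handle -0.669 yaw-rad err -0.01 z 0.1026 Ftan(cw +=tool pushed cw) 0.31 Frad 0.57 Fz -0.39 w 0.0283 q [-0.54  0.67  1.16  0.    1.3  -1.33]
```

View pics/two5.png

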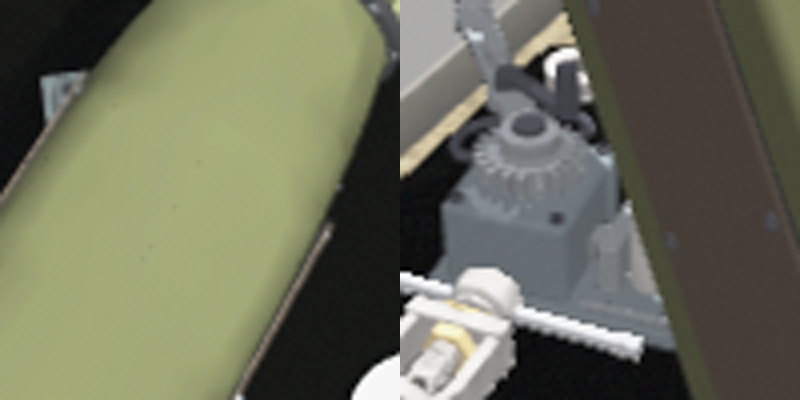

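The scene crop shows the jaw moved out at (605,250), with the weight upright next to it at (640,250). Second drive swing, in two parts.

Call:
play_rows([
  [[-0.5,0,0,0,0,0.03,0.3],[-1.6,-0.1,0,0,0,0.1,0.3],[-2.7,-0.2,0,0,0,0.17,0.3],[-3.7,-0.45,0,0,0,0.24,0.3],[-4.8,-0.75,0,0,0,0.31,0.3],[-5.8,-1.1,0,0,0,0.38,0.3],[-6.85,-1.6,0,0,0,0.45,0.3],[-7.8,-2.1,0,0,0,0.52,0.3],[-8.8,-2.7,0,0,0,0.59,0.3],[-9.7,-3.3,0,0,0,0.66,0.3],[-10.5,-4,0,0,0,0.73,0.3],[-11.3,-4.8,0,0,0,0.8,0.3],[-12,-5.6,0,0,0,0.87,0.3],[-12.7,-6.5,0,0,0,0.94,0.3],[-13.3,-7.4,0,0,0,1.01,0.3]],
])

```text
time_s: 12.63
ee_pos: [0.4617, -0.3667, 0.102]
eef_rot: [3.138, -0.015, -0.226]
force: [6.4, 1.3, 2.1]
grip_width: 0.0284
```

```bash
python3 -c "
from h import *;st()"
```

```text
t 12.63 R 0.1569 handle 0.347 yaw-rad err -0.013 z 0.102 Ftan(cw +=tool pushed cw) -6.04 Frad -2.6 Fz 2.07 w 0.0284 q [-0.74  0.45  1.5   0.    1.18 -0.51]
```

Call:
play_rows([
  [[-0.8,0,0,0,0,0.05,0.3],[-1.6,-0.1,0,0,0,0.1,0.3],[-2.3,-0.2,0,0,0,0.15,0.3]],
])

```text
time_s: 12.88
ee_pos: [0.4392, -0.3602, 0.1022]
eef_rot: [3.14, -0.017, -0.382]
force: [5.2, -0.8, -0.4]
grip_width: 0.0282
```

```bash
python3 -c "
from h import *;st()"
```

```text
t 12.88 R 0.1571 handle 0.496 yaw-rad err -0.021 z 0.1022 Ftan(cw +=tool pushed cw) -5.12 Frad -1.12 Fz -0.44 w 0.0282 q [-0.75  0.4   1.57  0.01  1.16 -0.37]
```

Call:
play_rows([
  [[-0.8,0,0,0,0,0.05,0.3],[-1.6,-0.1,0,0,0,0.1,0.3],[-2.5,-0.2,0,0,0,0.16,0.3]],
])

```text
time_s: 13.13
ee_pos: [0.4165, -0.3498, 0.1024]
eef_rot: [-3.14, -0.02, -0.549]
force: [5.7, 0.2, 0.1]
grip_width: 0.0284
```

```bash
python3 -c "
from h import *;st()"
```

```text
t 13.13 R 0.1573 handle 0.655 yaw-rad err -0.028 z 0.1024 Ftan(cw +=tool pushed cw) -4.87 Frad -3.0 Fz 0.07 w 0.0284 q [-0.77  0.35  1.64  0.01  1.13 -0.22]
```

Not yet gripped; free-jaw force only. Return swing.

Call:
play_rows([
  [[0.6,0,0,0,0,-0.04,0.3],[1.9,-0.1,0,0,0,-0.12,0.3],[3.1,-0.3,0,0,0,-0.2,0.3],[4.3,-0.6,0,0,0,-0.28,0.3],[5.5,-1,0,0,0,-0.36,0.3],[6.65,-1.5,0,0,0,-0.44,0.3],[7.75,-2.1,0,0,0,-0.52,0.3],[8.8,-2.8,0,0,0,-0.6,0.3],[9.8,-3.6,0,0,0,-0.68,0.3],[10.75,-4.4,0,0,0,-0.76,0.3],[11.6,-5.3,0,0,0,-0.84,0.3],[12.4,-6.25,0,0,0,-0.92,0.3],[13.1,-7.3,0,0,0,-1,0.3],[13.75,-8.4,0,0,0,-1.08,0.3],[14.3,-9.5,0,0,0,-1.16,0.3],[14.75,-10.65,0,0,0,-1.24,0.3],[15.1,-11.85,0,0,0,-1.32,0.3],[15.2,-12.2,0,0,0,-1.34,0.3],[15.2,-12.2,0,0,0,-1.34,0.3]],
])

```text
time_s: 14.72
ee_pos: [0.6097, -0.325, 0.1056]
eef_rot: [3.123, -0.006, 0.789]
force: [-0.1, 0.2, -0.7]
grip_width: 0.028
```

```bash
python3 -c "
from h import *;st()"
```

```text
t 14.72 R 0.1603 handle -0.665 yaw-rad err -0.011 z 0.1056 Ftan(cw +=tool pushed cw) -0.12 Frad -0.2 Fz -0.67 w 0.028 q [-0.54  0.66  1.16  0.    1.3  -1.33]
```

Call:
play_rows([
  [[-0.5,-0.2,0.2,0,0,0.03,0.3],[-1.2,-0.35,0.4,0,0,0.08,0.3],[-2.0,-0.4,0.4,0,0,0.13,0.3],[-2.8,-0.5,0.4,0,0,0.18,0.3]],
])

```text
time_s: 15.05
ee_pos: [0.5855, -0.3421, 0.1014]
eef_rot: [3.124, -0.01, 0.602]
force: [0.6, 0.8, -0.7]
grip_width: 0.0282
```

```bash
python3 -c "
from h import *;st()"
```

```text
t 15.05 R 0.1576 handle -0.479 yaw-rad err -0.012 z 0.1014 Ftan(cw +=tool pushed cw) -0.96 Frad -0.3 Fz -0.72 w 0.0282 q [-0.58  0.64  1.21  0.    1.27 -1.19]
```

Still idle. Continue in small chunks.

Call:
play_rows([
  [[-0.8,0,0,0,0,0.05,0.3],[-1.6,-0.1,0,0,0,0.1,0.3],[-2.3,-0.2,0,0,0,0.15,0.3]],
])

```text
time_s: 15.3
ee_pos: [0.5642, -0.3546, 0.1013]
eef_rot: [3.126, -0.012, 0.444]
force: [1.1, 1.3, 1.4]
grip_width: 0.0281
```

```bash
python3 -c "
from h import *;st()"
```

```text
t 15.3 R 0.1574 handle -0.322 yaw-rad err -0.013 z 0.1013 Ftan(cw +=tool pushed cw) -1.57 Frad -0.68 Fz 1.45 w 0.0281 q [-0.62  0.61  1.26  0.    1.26 -1.06]
```

Call:
play_rows([
  [[-0.8,0,0,0,0,0.05,0.3],[-1.6,-0.1,0,0,0,0.1,0.3]],
])

```text
time_s: 15.47
ee_pos: [0.5486, -0.3611, 0.1014]
eef_rot: [3.127, -0.015, 0.337]
force: [5.3, 1.5, -0.5]
grip_width: 0.0284
```

```bash
python3 -c "
from h import *;st()"
```

```text
t 15.47 R 0.1573 handle -0.215 yaw-rad err -0.013 z 0.1014 Ftan(cw +=tool pushed cw) -5.49 Frad 0.35 Fz -0.52 w 0.0284 q [-0.64  0.59  1.29  0.    1.24 -0.98]
```

Call:
play_rows([
  [[-0.8,0,0,0,0,0.05,0.3],[-1.6,-0.1,0,0,0,0.1,0.3],[-2.2,-0.15,0,0,0,0.14,0.3]],
])

```text
time_s: 15.72
ee_pos: [0.5265, -0.3673, 0.1013]
eef_rot: [3.13, -0.018, 0.189]
force: [4.3, 4.5, 0.5]
grip_width: 0.0282
```

```bash
python3 -c "
from h import *;st()"
```

```text
t 15.72 R 0.1573 handle -0.069 yaw-rad err -0.015 z 0.1013 Ftan(cw +=tool pushed cw) -5.11 Frad -3.58 Fz 0.48 w 0.0282 q [-0.67  0.56  1.34  0.01  1.22 -0.86]
```

Call:
play_rows([
  [[-0.6,0,0,0,0,0.04,0.3],[-1.2,0,0,0,0,0.08,0.3],[-1.6,-0.1,0,0,0,0.1,0.3]],
])

```text
time_s: 15.97
ee_pos: [0.5103, -0.37, 0.1015]
eef_rot: [3.131, -0.022, 0.082]
force: [9.7, -4.1, -2.9]
grip_width: 0.0277
```

```bash
python3 -c "
from h import *;st()"
```

```text
t 15.97 R 0.1575 handle 0.036 yaw-rad err -0.017 z 0.1015 Ftan(cw +=tool pushed cw) -9.23 Frad 5.05 Fz -2.93 w 0.0277 q [-0.69  0.53  1.38  0.01  1.21 -0.77]
```

The force is rising to 9 N. I'll hold and re-read before stepping in millimetres.

Call:
play_rows([
  [[0,0,0,0,0,0,0.3],[0,0,0,0,0,0,0.3]],
])

```text
time_s: 16.13
ee_pos: [0.5099, -0.3703, 0.1016]
eef_rot: [3.132, -0.023, 0.076]
force: [5.3, 2.3, -1.1]
grip_width: 0.0282
```

```bash
python3 -c "
from h import *;st()"
```

```text
t 16.13 R 0.1577 handle 0.038 yaw-rad err -0.02 z 0.1016 Ftan(cw +=tool pushed cw) -5.52 Frad -1.77 Fz -1.08 w 0.0282 q [-0.69  0.53  1.38  0.01  1.21 -0.77]
```

Call:
play_rows([
  [[-0.3,0,0,0,0,0.02,0.3],[-0.5,0,0,0,0,0.03,0.3],[-0.5,0,0,0,0,0.03,0.3]],
])

```text
time_s: 16.38
ee_pos: [0.5049, -0.3704, 0.1015]
eef_rot: [3.133, -0.026, 0.041]
force: [10.0, 4.5, -3.2]
grip_width: 0.0305
```

```bash
python3 -c "
from h import *;st()"
```

```text
t 16.38 R 0.1575 handle 0.07 yaw-rad err -0.024 z 0.1015 Ftan(cw +=tool pushed cw) -10.25 Frad -3.8 Fz -3.24 w 0.0305 q [-0.7   0.52  1.4   0.01  1.2  -0.74]
```

The grip opening is yielding at 5 N finger force, so I'll stiffen the fingers and back off slightly to compensate.

Call:
play_rows([
  [[0.1,0,0,0,0,0,0.3],[0.1,0,0,0,0,0,0.3],[0.1,0,0,0,0,0,0.3]],
], force=40)

```text
time_s: 16.63
ee_pos: [0.5061, -0.3703, 0.1015]
eef_rot: [3.134, -0.028, 0.037]
force: [8.6, 3.1, -3.9]
grip_width: 0.0282
```

```bash
python3 -c "
from h import *;st()"
```

```text
t 16.63 R 0.1574 handle 0.062 yaw-rad err -0.036 z 0.1015 Ftan(cw +=tool pushed cw) -8.77 Frad -2.47 Fz -3.89 w 0.0282 q [-0.7   0.52  1.4   0.01  1.2  -0.74]
```

Call:
play_rows([
  [[-0.1,0,0,0,0,0.01,0.3],[-0.2,0,0,0,0,0.01,0.3],[-0.2,0,0,0,0,0.01,0.3]],
])

```text
time_s: 16.88
ee_pos: [0.5044, -0.3702, 0.1015]
eef_rot: [3.135, -0.03, 0.022]
force: [9.9, 2.4, -4.8]
grip_width: 0.0288
```

```bash
python3 -c "
from h import *;st()"
```

```text
t 16.88 R 0.1572 handle 0.073 yaw-rad err -0.039 z 0.1015 Ftan(cw +=tool pushed cw) -10.02 Frad -1.8 Fz -4.77 w 0.0288 q [-0.7   0.52  1.4   0.02  1.2  -0.73]
```

Call:
play_rows([
  [[-0.1,0,0,0,0,0.01,0.3],[-0.2,0,0,0,0,0.01,0.3],[-0.2,0,0,0,0,0.01,0.3]],
])

```text
time_s: 17.13
ee_pos: [0.5027, -0.3702, 0.1015]
eef_rot: [3.136, -0.032, 0.008]
force: [10.2, 3.4, -4.7]
grip_width: 0.0282
```

```bash
python3 -c "
from h import *;st()"
```

```text
t 17.13 R 0.1571 handle 0.084 yaw-rad err -0.043 z 0.1015 Ftan(cw +=tool pushed cw) -10.32 Frad -2.92 Fz -4.65 w 0.0282 q [-0.7   0.51  1.41  0.02  1.19 -0.72]
```

Call:
play_rows([
  [[-0.1,0,0,0,0,0.01,0.3],[-0.2,0,0,0,0,0.01,0.3],[-0.2,0,0,0,0,0.01,0.3]],
])

```text
time_s: 17.38
ee_pos: [0.5012, -0.3701, 0.1015]
eef_rot: [3.137, -0.035, -0.007]
force: [11.5, 3.1, -4.5]
grip_width: 0.0279
```

```bash
python3 -c "
from h import *;st()"
```

```text
t 17.38 R 0.1569 handle 0.094 yaw-rad err -0.048 z 0.1015 Ftan(cw +=tool pushed cw) -11.59 Frad -2.61 Fz -4.53 w 0.0279 q [-0.7   0.51  1.41  0.02  1.19 -0.7 ]
```

Call:
play_rows([
  [[-0.1,0,0,0,0,0.01,0.3],[-0.2,0,0,0,0,0.01,0.3],[-0.2,0,0,0,0,0.01,0.3]],
])

```text
time_s: 17.63
ee_pos: [0.4997, -0.37, 0.1014]
eef_rot: [3.137, -0.038, -0.021]
force: [12.7, 2.3, -5.9]
grip_width: 0.0283
```

```bash
python3 -c "
from h import *;st()"
```

```text
t 17.63 R 0.1568 handle 0.103 yaw-rad err -0.053 z 0.1014 Ftan(cw +=tool pushed cw) -12.77 Frad -1.93 Fz -5.88 w 0.0283 q [-0.71  0.5   1.42  0.02  1.19 -0.69]
```

12.8 N and rising steeply, a firm grip. Open, lift, and clear out for a look.

Call:
play_rows([
  [[0,0,0,0,0,0,0.6],[0,0,0,0,0,0,0.6],[0,0,0,0,0,0,0.6],[0,0,-4,0,0,0,0.6],[0,0,-8,0,0,0,0.6],[0,0,-11,0,0,0,0.6],[-4,2,-12,0,0,0,0.6],[-8,4,-12,0,0,0,0.6],[-12,7,-12,0,0,0,0.6],[-16,9,-12,0,0,0,0.6],[-20,11,-12,0,0,0,0.6],[-24,13,-12,0,0,0,0.6],[-24,13,-12,0,0,0,0.6],[-24,13,-12,0,0,0,0.6]],
])

```text
time_s: 18.8
ee_pos: [0.2478, -0.4961, 0.2129]
eef_rot: [3.137, -0.037, -0.03]
force: [0.2, -0.3, 0.6]
grip_width: 0.0563
```

```bash
python3 - <<'E'
from h import *
o=ctrl.get_obs();print(o["ee_pos"],o["force"],o["grip_width"],o["time_s"])
c=ctrl.camera("top");s=ctrl.camera("scene")
a=cv2.resize(c["frame"][155:255,272:372],(500,500),interpolation=cv2.INTER_CUBIC)
b=cv2.resize(s["frame"][130:230,250:310],(300,500),interpolation=cv2.INTER_CUBIC)
cv2.imwrite("pics/two6.png",np.hstack([a,b]))
E
```

```text
[ 0.24780803 -0.4960909   0.21289739] [ 0.20435372 -0.30932523  0.59420063] 0.05630885737745459 18.8
```

View pics/two6.png

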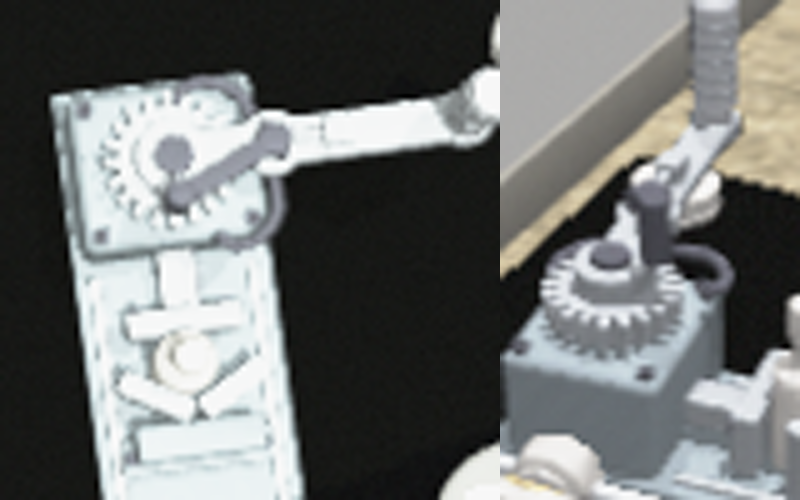

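The picture shows jaw (180,322), weight (183,358), vee bottom (200,410) and the lever on 'tighten'. I'll check the distances numerically.

```bash
python3 - <<'E'
from h import *
c=ctrl.camera("top")
g=lambda x,y,z:onz(c,272+x/5,155+y/5,z)
yaw=.135;ex=np.array([np.cos(yaw),np.sin(yaw)]);ey=np.array([-ex[1],ex[0]])
for n,p in dict(head=g(182,357,.110),headlo=g(184,362,.09),jawface=g(182,336,.051),jawback=g(179,308,.051),vee=g(200,412,.056),knob=g(489,88,.185),post=g(177,197,.152)).items():
    d=(p-[*SP,0])[:2];print(n,p.round(4),"clamp",(d@ex).round(4),(d@ey).round(4))
k=g(489,88,.185)[:2]-SP;print("handle",-1.436-np.arctan2(k[1],k[0]),np.hypot(*k))
fr=c["frame"];cv2.imwrite("pics/fin.png",cv2.resize(fr[210:245,290:330],None,fx=15,fy=15,interpolation=cv2.INTER_CUBIC)[:,:600])
E
```

```text
head [ 0.391  -0.2183  0.11  ] clamp -0.1034 0.009
headlo [ 0.3898 -0.2209  0.09  ] clamp -0.105 0.0066
jawface [ 0.4064 -0.2228  0.051 ] clamp -0.0888 0.0025
jawback [ 0.4216 -0.2211  0.051 ] clamp -0.0735 0.0021
vee [ 0.3652 -0.2322  0.056 ] clamp -0.1308 -0.0013
knob [ 0.5208 -0.3642  0.185 ] clamp 0.0055 -0.153
post [ 0.4689 -0.2123  0.152 ] clamp -0.0255 0.0045
handle -0.036176677670221036 0.15314498683979702
```

View pics/fin.png

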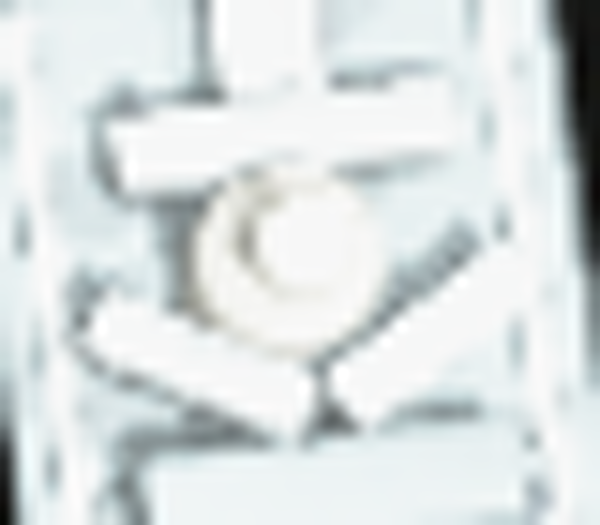

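```bash
python3 - <<'E'
from h import *
c=ctrl.camera("top")
g=lambda x,y,z:onz(c,290+(x+.5)/15-.5,210+(y+.5)/15-.5,z)
yaw=.135;ex=np.array([np.cos(yaw),np.sin(yaw)]);ey=np.array([-ex[1],ex[0]])
v=g(322,382,.056)
for z in(.07,.08,.09):
  d=(g(290,265,z)-v)[:2];print("body z",z,"dx",(d@ex).round(4),"dy",(d@ey).round(4),"dist",np.hypot(*d).round(4))
for n,p in dict(headtop=g(297,243,.11),jawL=g(120,190,.051),jawR=g(440,160,.051),Lend=g(120,295,.056),Rend=g(500,245,.056),vee=v).items():
  d=(p-v)[:2];print(n,(d@ex).round(4),(d@ey).round(4))
E
```

```text
body z 0.07 dx 0.0207 dy 0.0041 dist 0.0211
body z 0.08 dx 0.0202 dy 0.005 dist 0.0208
body z 0.09 dx 0.0196 dy 0.0058 dist 0.0204
headtop 0.0221 0.0058
jawL 0.039 0.0311
jawR 0.0372 -0.0268
Lend 0.02 0.0339
Rend 0.0204 -0.0349
vee 0.0 0.0
```

The weight leans on one vee arm about 4–5 mm off centre, 21–22 mm from the vee line. That is within 25 mm, but not fully seated. The force rose more slowly than described, so it was still sliding. The lever, jaw and dish are fine. I'll re-cage the knob (handle now at about -0.04) and tighten further with care.

Call:
play_rows([
  [[4,-2,0,0,-0.01,-0.05,0.6],[8,-4,0,0,-0.02,-0.1,0.6],[12,-6,0,0,-0.037,-0.15,0.6],[16,-8,0.4,0,-0.037,-0.2,0.6],[20,-10,0.6,0,-0.037,-0.2,0.6],[24,-12,0.8,0,-0.037,-0.2,0.6],[27,-13.7,1,0,-0.037,-0.2,0.6],[27,-13.7,1,0,-0.037,-0.2,0.6],[27,-13.7,1,0,-0.037,-0.2,0.6]],
])

```text
time_s: 19.75
ee_pos: [0.529, -0.3602, 0.2119]
eef_rot: [3.134, 0.001, 0.181]
force: [-0.8, -0.6, -0.4]
grip_width: 0.0564
```

```bash
python3 - <<'E'
from h import *
st();print(ctrl.get_obs()["ee_pos"],ctrl.get_obs()["eef_rot"])
E
```

```text
t 19.75 R 0.1508 handle -0.095 yaw-rad err -0.048 z 0.2119 Ftan(cw +=tool pushed cw) 0.88 Frad 0.44 Fz -0.36 w 0.0564 q [-0.65  0.48  1.19 -0.01  1.46 -0.83]
[ 0.52903409 -0.36017511  0.21186361] [3.13443647e+00 6.88311929e-04 1.81360276e-01]
```

Call:
play_rows([
  [[-0.9,0.5,0,0,0,0,0.6],[-0.9,0.5,0,0,0,0,0.6],[-0.9,0.5,3,0,0,0,0.6],[-0.9,0.5,6,0,0,0,0.6],[-0.9,0.5,9,0,0,0,0.6],[-0.9,0.5,11,0,0,0,0.6],[-0.9,0.5,11,0,0,0,0.3],[-0.9,0.5,11,0,0,0,0.3],[-0.9,0.5,11,0,0,0,0.3],[-0.9,0.5,11,0,0,0,0.3]],
])

```text
time_s: 20.58
ee_pos: [0.5215, -0.3684, 0.1042]
eef_rot: [3.132, -0.001, 0.181]
force: [-0.0, 0.3, 0.8]
grip_width: 0.0334
```

```bash
python3 -c "
from h import *;st()"
```

```text
t 20.58 R 0.1574 handle -0.036 yaw-rad err 0.01 z 0.1042 Ftan(cw +=tool pushed cw) -0.02 Frad -0.25 Fz 0.8 w 0.0334 q [-0.67  0.55  1.34 -0.01  1.24 -0.85]
```

Call:
play_rows([
  [[-0.4,0,0,0,0,0.025,0.3],[-0.8,0,0,0,0,0.05,0.3],[-1.2,-0.05,0,0,0,0.075,0.3],[-1.2,-0.05,0,0,0,0.075,0.3]],
])

```text
time_s: 20.92
ee_pos: [0.51, -0.3703, 0.1056]
eef_rot: [3.131, -0.005, 0.102]
force: [5.6, 2.0, 3.3]
grip_width: 0.0286
```

```bash
python3 -c "
from h import *;st()"
```

```text
t 20.92 R 0.1578 handle 0.037 yaw-rad err 0.005 z 0.1056 Ftan(cw +=tool pushed cw) -5.81 Frad -1.43 Fz 3.34 w 0.0286 q [-0.68  0.53  1.37 -0.    1.23 -0.79]
```

Call:
play_rows([
  [[-0.3,0,0,0,0,0.02,0.3],[-0.6,0,0,0,0,0.04,0.3],[-0.6,0,0,0,0,0.04,0.3]],
])

```text
time_s: 21.17
ee_pos: [0.5046, -0.3707, 0.1063]
eef_rot: [3.13, -0.008, 0.06]
force: [7.5, 2.1, -2.8]
grip_width: 0.0284
```

```bash
python3 -c "
from h import *;st()"
```

```text
t 21.17 R 0.1577 handle 0.072 yaw-rad err -0.003 z 0.1063 Ftan(cw +=tool pushed cw) -7.64 Frad -1.59 Fz -2.79 w 0.0284 q [-0.69  0.52  1.38 -0.    1.23 -0.75]
```

Call:
play_rows([
  [[-0.3,0,0.1,0,0,0.02,0.3],[-0.5,0,0.2,0,0,0.03,0.3],[-0.5,0,0.2,0,0,0.03,0.3]],
])

```text
time_s: 21.42
ee_pos: [0.5011, -0.3709, 0.106]
eef_rot: [3.129, -0.013, 0.028]
force: [9.6, 2.3, 3.6]
grip_width: 0.0286
```

```bash
python3 -c "
from h import *;st()"
```

```text
t 21.42 R 0.1578 handle 0.094 yaw-rad err -0.013 z 0.106 Ftan(cw +=tool pushed cw) -9.72 Frad -1.96 Fz 3.65 w 0.0286 q [-0.7   0.51  1.39 -0.    1.22 -0.72]
```

Call:
play_rows([
  [[-0.2,0,0.1,0,0,0.02,0.3],[-0.4,0,0.1,0,0,0.03,0.3],[-0.4,0,0.1,0,0,0.03,0.3]],
])

```text
time_s: 21.67
ee_pos: [0.4984, -0.3708, 0.106]
eef_rot: [3.129, -0.017, -0.004]
force: [12.6, 3.1, -0.8]
grip_width: 0.0283
```

```bash
python3 -c "
from h import *;st()"
```

```text
t 21.67 R 0.1575 handle 0.111 yaw-rad err -0.027 z 0.106 Ftan(cw +=tool pushed cw) -12.64 Frad -2.78 Fz -0.76 w 0.0283 q [-0.7   0.51  1.41  0.    1.21 -0.7 ]
```

Call:
play_rows([
  [[-0.2,0,0,0,0,0.01,0.3],[-0.3,0,0,0,0,0.02,0.3],[-0.3,0,0,0,0,0.02,0.3]],
])

```text
time_s: 21.92
ee_pos: [0.4966, -0.3705, 0.1065]
eef_rot: [3.129, -0.021, -0.026]
force: [13.0, 0.4, -5.2]
grip_width: 0.0287
```

```bash
python3 -c "
from h import *;st()"
```

```text
t 21.92 R 0.1572 handle 0.123 yaw-rad err -0.038 z 0.1065 Ftan(cw +=tool pushed cw) -13.04 Frad -0.22 Fz -5.22 w 0.0287 q [-0.7   0.5   1.41  0.    1.2  -0.68]
```

Call:
play_rows([
  [[-0.2,0,0,0,0,0.01,0.3],[-0.3,0,0,0,0,0.02,0.3],[-0.3,0,0,0,0,0.02,0.3]],
])

```text
time_s: 22.17
ee_pos: [0.4947, -0.3702, 0.1066]
eef_rot: [3.129, -0.025, -0.048]
force: [14.1, -1.7, -8.9]
grip_width: 0.0281
```

```bash
python3 -c "
from h import *;st()"
```

```text
t 22.17 R 0.1569 handle 0.135 yaw-rad err -0.048 z 0.1066 Ftan(cw +=tool pushed cw) -14.13 Frad 1.71 Fz -8.94 w 0.0281 q [-0.7   0.49  1.42  0.    1.2  -0.66]
```

14 N, a firm grip well under 25 N. Ease back slowly, open, lift and clear.

Call:
play_rows([
  [[0.3,0,0,0,0,0,0.3],[0.6,0,0,0,0,0,0.3],[0.9,0,0,0,0,0,0.3],[0.9,0,0,0,0,0,0.6],[0.9,0,0,0,0,0,0.6],[0.9,0,0,0,0,0,0.6],[0.9,0,-4,0,0,0,0.6],[0.9,0,-8,0,0,0,0.6],[0.9,0,-11,0,0,0,0.6],[-4,2,-12,0,0,0,0.6],[-8,4,-12,0,0,0,0.6],[-12,7,-12,0,0,0,0.6],[-16,9,-12,0,0,0,0.6],[-20,11,-12,0,0,0,0.6],[-24,13,-12,0,0,0,0.6],[-24,13,-12,0,0,0,0.6],[-24,13,-12,0,0,0,0.6],[-24,13,-12,0,0,0,0.6]],
])

```text
time_s: 23.67
ee_pos: [0.2444, -0.4875, 0.2229]
eef_rot: [3.128, -0.025, -0.052]
force: [0.3, 0.4, 0.5]
grip_width: 0.0563
```

```bash
python3 - <<'E'
from h import *
import pickle
o=ctrl.get_obs();print(o["ee_pos"],o["force"],o["time_s"])
n=ctrl.camera("top")["frame"]
old=cv2.imread("pics/fin.png") # previous state, 15x crop 290..330,210..245
new=cv2.resize(n[210:245,290:330],None,fx=15,fy=15,interpolation=cv2.INTER_CUBIC)
G=lambda a:cv2.cvtColor(a,cv2.COLOR_BGR2GRAY)
for nm,(x0,y0,x1,y1) in dict(weight=(190,190,390,340),jaw=(95,90,260,200),vee=(80,300,500,430)).items():
    r=cv2.matchTemplate(G(new)[max(0,y0-45):y1+45,x0-45:x1+45],G(old)[y0:y1,x0:x1],cv2.TM_CCOEFF_NORMED);i=np.unravel_index(r.argmax(),r.shape)
    print(nm,"shift native px (right,down)",(i[1]-45)/15,(i[0]-min(45,y0))/15,"score",r.max().round(3))
c0=pickle.load(open("c0.pkl","rb"))["top"]["frame"]
for nm,(x0,y0,x1,y1) in dict(bottle=(190,142,216,170),ring=(368,150,394,178),dish=(355,240,392,262)).items(): print(nm,"diff",np.abs(c0[y0:y1,x0:x1].astype(int)-n[y0:y1,x0:x1]).mean().round(2))
E
```

```text
[ 0.2443626 -0.4875104  0.2228545] [0.29989645 0.38053193 0.48121014] 23.6667
weight shift native px (right,down) 0.0 0.0 score 0.999
jaw shift native px (right,down) 0.0 0.0 score 1.0
vee shift native px (right,down) 0.0 0.0 score 1.0
bottle diff 1.08
ring diff 19.74
dish diff 8.03
```

```bash
python3 - <<'E'
from h import *
import pickle
C=pickle.load(open("c0.pkl","rb"));n=ctrl.camera("top")["frame"];s=ctrl.camera("scene");c0=C["top"]["frame"]
for nm,(x0,y0,x1,y1) in dict(ring=(372,150,392,166),dish=(375,243,397,262)).items():
    r=cv2.matchTemplate(n[y0-6:y1+6,x0-6:x1+6],c0[y0:y1,x0:x1],cv2.TM_CCOEFF_NORMED);print(nm,r.max(),np.array(np.unravel_index(r.argmax(),r.shape))-6)
# weight axis in scene: warm light pixels near the projected weight
def axis(fr,cam,p):
    u,v=proj(cam,[*p,.06]);u,v=int(u),int(v);roi=fr[v-32:v+26,u-12:u+13].astype(int)
    m=((roi[...,2]-roi[...,0]>6)&(roi.mean(2)>110)).astype(np.uint8)
    k,l,stt,_=cv2.connectedComponentsWithStats(m);i=1+stt[1:,4].argmax();m=l==i
    rows=[y for y in range(m.shape[0]) if m[y].sum()>2];cx=[np.nonzero(m[y])[0].mean() for y in rows]
    print("px",m.sum(),"rows",rows[0],rows[-1],"slope seen",np.polyfit(rows,cx,1)[0].round(3),"expected vertical",np.divide(*(np.array(proj(cam,[*p,.11]))-proj(cam,[*p,.02]))).round(3),"widths",[int(m[y].sum()) for y in rows])
axis(C["scene"]["frame"],C["scene"],(.418,-.218));axis(s["frame"],s,(.387,-.224))
E
```

```text
ring 0.999938 [0 0]
dish 0.9915394 [0 0]
px 11 rows 33 34 slope seen 1.0 expected vertical -0.008 widths [3, 3]
px 14 rows 33 36 slope seen -0.857 expected vertical -0.029 widths [4, 5, 3]
```

```bash
python3 - <<'E'
from h import *
s=ctrl.camera("scene");g=s["frame"].mean(2)
for z in(.104,.098,.075,.07,.065,.06):
    u,v=proj(s,[.387,-.224,z]);r=int(round(v));a=int(u)-13
    print(z,round(u,1),round(v,1),a,g[r,a:a+28].astype(int))
E
```

```text
0.104 313.5 192.2 300 [ 20  21  18  17  21  20  21  92 159 200 231 241 238 218 164  74  23  21
  18  17  21  18  19  22  22  19  21  18]
0.098 313.4 194.2 300 [ 21  18  21  22  18  21  24  93 146 156 162 168 169 171 148  81  21  17
  19  18  20  19  20  23  22  22  21  22]
0.075 313.2 201.8 300 [ 20  29 145 221 221 192 185 178 159 150 153 155 158 206 239 243 231 211
 231 231 233 211  78  16  23  21  34  76]
0.07 313.1 203.4 300 [ 20  88 183 229 223 204 187 183 166 167 169 169 207 238 239 240 242 239
 235 231 231 222 162  18  15  24  82 158]
0.065 313.1 205.1 300 [156 195 229 225 207 199 232 238 234 238 243 244 243 240 239 236 220 180
 184 235 232 232 211  99  22  84 164 210]
0.06 313.0 206.7 300 [229 230 229 214 162 157 174 186 198 208 214 215 213 210 207 200 193 163
 135 203 231 231 232 213 109 166 211 212]
```

Head centre (column 311.1) and body centre (about 311.2) line up, so the weight is upright within measuring accuracy. The weight and jaw didn't shift between the two tightenings, and the bystanders haven't moved. Handing in.

```bash
python3 -c "
from station import ctrl
print(ctrl.hand_in())"
```

```text
the job is handed in; nothing more can be done
None
```

I flipped the lever to 'tighten', closed the jaw on the weight with handle swings, and stopped at about 14 N at the knob (the firm-grip range). I then let go, moved the arm clear, and handed the job in at about 24 s; no verdict was reported.

**First flip attempt missed.** The reported tool height was about 27 mm lower than where the fingertips appeared in the camera views. The fingers passed just over the post without touching it. I corrected for the offset and the lever flipped on the next push.

**Tightening.** It took two full drive swings and a partial third. I regripped the knob once to tighten from about 13 N to 14 N. The weight and jaw showed no visible shift between those two tightenings. The jaw closed by about 35 mm.

**Last checks:**
- **Lever:** the post was on the 'tighten' side in the top view after the first tightening; I did not check it again at the end.
- **Upright:** the weight's head and body line up in the scene view, so it stands upright within measuring accuracy. My first upright check, by colour mask, gave nothing usable, so I relied on brightness profiles.
- **Bystanders:** the oil bottle, ring and dish have not moved.
- **Robot:** the arm touches nothing.

**What doesn't fully agree:** the weight measures about 4–5 mm off the vee's centre line. It seems to lean mainly on one arm of the vee, about 21–22 mm from the vee's bottom line. The limit is 25 mm, and fully seated would be 19 mm. I could not measure the contact forces directly; I inferred them from the handle force.

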